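# Vent an air outlet and take off its cap, thread hand unknown

## Task

Open the air outlet that stands next to the vent block: first press the vent button all the way down to let the pressure off, then unscrew the black cap of that outlet and lift it straight up, clear of its stub. One of the two outlets has a left-hand thread and nobody knows which, so try the cap both ways to find how it loosens (about a quarter turn frees it). Finish holding the cap still in the gripper above the stub, with the other outlet still capped and the other things left where they are.

Things in the scene. Friction and masses are not known exactly. Their poses are not given: they have to be found in the camera images.
- vent_block: fixed aluminium block 50 x 50 mm, 36 mm high, with a round black push button on top and a small brass silencer at its back; it stands at one end of the row of two outlets, beside the outlet to be opened (centres 0.10 to 0.24 m apart; the other outlet is more than 0.28 m away). Origin at the centre of its underside on the bench, z up.
- vent_top (a point): centre of the top face of the vent button (26 mm diameter), which is pressed straight down.
- vent (a joint): travel of the vent button: 0 out, 0.006 m fully down; a spring that takes 5 N when fully down.
- outlet_a: fixed outlet post a: square aluminium block 64 x 64 mm, 42 mm high, with an upright steel stub carrying a cap; origin at the centre of its underside, z up, brass plug on its rear (+x) side. Coarse quarter-turn thread: 65 to 115 degrees the right way frees the cap; the wrong way it stops dead within 10 degrees. One outlet loosens anticlockwise seen from above, the other clockwise; it cannot be seen which.
- outlet_b: fixed outlet post b: square aluminium block 64 x 64 mm, 42 mm high, with an upright steel stub carrying a cap; origin at the centre of its underside, z up, brass plug on its rear (+x) side. Coarse quarter-turn thread: 65 to 115 degrees the right way frees the cap; the wrong way it stops dead within 10 degrees. One outlet loosens anticlockwise seen from above, the other clockwise; it cannot be seen which.
- outlet_a_seat (a point): centre of the top of the stub of outlet_a, 85 mm above the bench; with the cap on, the cap's mid point lies 10 mm below it.
- outlet_b_seat (a point): centre of the top of the stub of outlet_b, 85 mm above the bench; with the cap on, the cap's mid point lies 10 mm below it.
- cap_a_mid (a point): round ribbed black screw cap, 46 mm diameter, 44 mm high, about 80 g; the point is on its axis, half-way up (22 mm above its lower rim). On outlet_a its lower rim is 53 mm and its top 97 mm above the bench. Round: may be gripped at any yaw. Pulled while locked it does not come; once loosened it lifts straight off the stub, which reaches 32 mm up inside it. The two caps look the same.
- cap_b_mid (a point): round ribbed black screw cap, 46 mm diameter, 44 mm high, about 80 g; the point is on its axis, half-way up (22 mm above its lower rim). On outlet_b its lower rim is 53 mm and its top 97 mm above the bench. Round: may be gripped at any yaw. Pulled while locked it does not come; once loosened it lifts straight off the stub, which reaches 32 mm up inside it. The two caps look the same.
- jar_mid (a point): bystander: loose jar with a blue lid, 56 mm diameter, 70 mm high, at the end of the row away from the vent block; its centre.
- roller_mid (a point): bystander: loose plain steel roller standing upright, 33 mm diameter, 38 mm high; its centre.
- tape_mid (a point): bystander: loose roll of brown tape lying flat, 104 mm diameter, 48 mm high; its centre.
Not all that is in view belongs to the job. Leave any green or red look-alike of the part that bears cap_b_mid alone.

How it is judged:
By the outcome, as a careful person would: the job done as asked, in the order asked, and still so for the second after the job is handed in, while the arm keeps its last pose, push and grip.
It also fails if it takes over 45 s, if anything falls off the work surface, if the arm or the gripper's body presses on something with over 40 N, if the wrist force passes 120 N, or if a joint passes its speed limit or range.

## Robot

A 7-joint arm with a two-finger parallel gripper is mounted at the origin on a cart in front of the work surface, level with it; the furniture and walls round the work are solid. World frame = base frame: x ahead of the robot, y to its left, z up, the work surface at z = 0. Lengths are in m, angles in degrees, forces in N, time in s.
With the tool pointing down it reaches from about 0.425 to 0.875 m from the base axis. Payload 4.7 kg.
Tool frame: the origin (TCP) lies at the centre of the arm's flange, where the gripper is bolted on; the fingertips stand 182 mm ahead of it and the grasp point (between the pads) lies 164 mm ahead of it; z points along the fingers, x is the direction in which the jaws open and shut, and the axes are right-handed (so a half turn about z gives the same grasp; the last joint's range is limited). The gripper opens to 87 mm and grips with 3 to 60 N. Pads are 19 mm wide; open, the fingers measure 117 mm over their backs; the gripper's body (75 mm by 190 mm) begins 51 mm behind the grasp point.
Start: joints at [72.428, 18.392, -4.016, 83.108, 1.295, 78.541, -3.26], TCP at [0.205, -0.617, 0.405] pointing down, gripper open.
Joint ranges: [-163.93, 163.93], [-17.29, 119.83], [-79.2, 71.16], [3.27, 140.29], [-89.18, 269.18], [5.43, 117.66], [-154.24, 154.24]. Speed limits (degrees/s): [147.25, 147.25, 180, 180, 180, 180, 180].

## Interface

Orientations are given as [roll, pitch, yaw] about the fixed x, y, z axes, in that order (R = Rz(yaw) Ry(pitch) Rx(roll)).
In Python, from cell import env gives the robot as it stands. The module is installed in compiled form; this text tells all that it offers.
- The arm moves only by the tool carry_out, never from a script. Its argument "increments" is a list of rows, each a list of 5 numbers: the shift along the world's x, y, z in m, then the turn about the world's z in degrees, then the gripper's target within -1 to 1 (shut at 1, half-way at 0, fully open at -1). In form: [[dx, dy, dz, spin, jaw], ...]. A call has 1 to 20 rows; each row is the pose to reach, as a shift and turn from the pose commanded when the call began; what a row does not reach only later rows make up. A row lasts 1/10 s, in which the tool goes at most 50 mm and 8.59 degrees, less where a joint would pass 70% of its speed; a pose out of reach is approached as far as the arm can. A call with a gripper value outside its range is refused whole. The fingers move at their own pace and stop on an object; "grip_force" is the grip in N (left out, the last holds). Time passes only in rows, so rows that repeat a pose let the fingers close. It gives the time, the measured TCP pose, the force and the opening at its end, in the units of the state.
- env.get_obs(): the state, without advancing time (a new reading comes with each control period).
- env.read_camera(name): name is "side" or "top"; returns (picture, depth): 480x640x3 uint8, red, green, blue; 480x640 float32, m along the optical axis (not along the pixel's ray), 0 where there is no reading.
- env.get_calibration(name): a dict with "K" (3x3 intrinsics, pixels), "camera_from_world" (4x4, takes a point from world to camera coordinates). Camera axes: x right, y down, z forward; pixel columns grow to the right and rows downward; lengths in m; the calibration is good to about 2 mm. A picture is of the moment at which its call begins. get_calibration takes no time and is no camera call.
- env.sign_off(): hands the job in, once; it reports no verdict.
The state is a dict: "time_s": time; "qpos": joint angles; "joint_velocities": joint speeds; "effort": joint torques, N m; "tool_pos": TCP position; "tool_rot": TCP orientation; "force": force on the tool from outside, world axes, zero at the start; "wrist_torque": the same for the moment, N m; "grip_width": finger opening in m.
Only numpy, scipy, OpenCV 4.12 (cv2) and the standard library are available. Lean on these libraries where they do the work, as an engineer would, in place of code of your own. Each camera call takes 0.05 s, during which the arm holds its last target.

## Working session

There is one attempt and no reset: what is moved stays moved. The work goes in short steps, Python scripts to look and compute and a tool call to move; the robot and the scene stay as the last step left them, time stands still between calls to the robot, and variables do not carry over. Pictures are saved under pics/ and viewed, and the job is handed in when it is done.

Besides the shell and the picture viewer there is one more tool, called after "Call:" as name([rows], argument=value, ...), one row to a line, values as JSON. carry_out: Moves the arm, as the interface text tells. Its arguments: {"type":"object","properties":{"increments":{"type":"array"},"grip_force":{"type":"number"}},"required":["increments"]}

```bash
mkdir -p pics; python3 - <<'E'
from cell import env
import cv2,numpy as np
o=env.get_obs(); print(o)
for n in("side","top"):
    p,d=env.read_camera(n); c=env.get_calibration(n)
    cv2.imwrite(f"pics/{n}0.png",p[:,:,::-1]); np.savez(f"{n}0.npz",p=p,d=d,K=c["K"],T=c["camera_from_world"])
    print(n,c["K"],np.linalg.inv(c["camera_from_world"]).round(3))
E
```

```text
{'time_s': 0.0, 'qpos': array([72.42790328, 18.43906858, -4.01506464, 83.17605081,  1.29789103,
       78.53990245, -3.26217776]), 'joint_velocities': array([-0.01807774,  0.11088385,  0.08467012,  0.0272636 , -0.02011663,
       -0.03329144, -0.02946206]), 'effort': array([-5.63802660e-04, -4.91289818e+01, -4.04384863e-01, -3.12525916e+01,
       -6.38285000e-02,  4.36381018e-02,  1.84329087e-04]), 'tool_pos': array([ 0.20484624, -0.61665781,  0.40365096]), 'tool_rot': array([ 1.79991248e+02,  1.09618540e-01, -7.16201802e+01]), 'force': array([-1.08232064, -0.41808818,  0.36056544]), 'wrist_torque': array([ 0.00852392, -0.06193741,  0.00760466]), 'grip_width': 0.08691693662865807}
side [[565.62451095   0.         319.91416965]
 [  0.         565.62451095 235.59146625]
 [  0.           0.           1.        ]] [[-0.977 -0.132  0.168  0.366]
 [-0.214  0.63  -0.747  0.776]
 [-0.007 -0.765 -0.644  0.738]
 [ 0.     0.     0.     1.   ]]
top [[503.07886753   0.         320.50149137]
 [  0.         503.07886753 235.82408865]
 [  0.           0.           1.        ]] [[ 0.018 -0.985  0.174  0.36 ]
 [-1.    -0.019 -0.004 -0.004]
 [ 0.007 -0.174 -0.985  1.163]
 [ 0.     0.     0.     1.   ]]
```

View pics/side0.png

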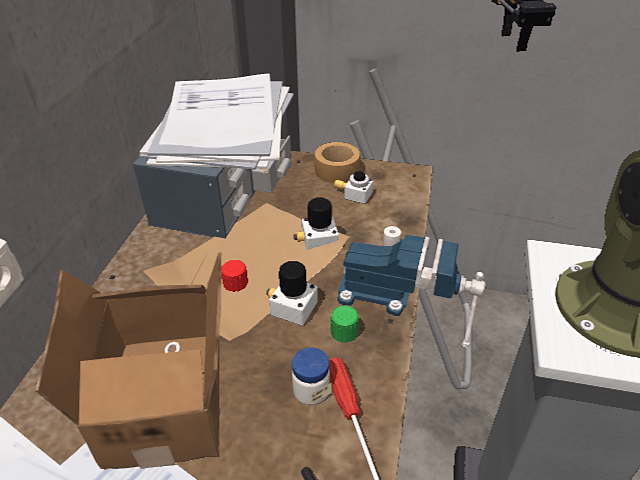

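View pics/top0.png

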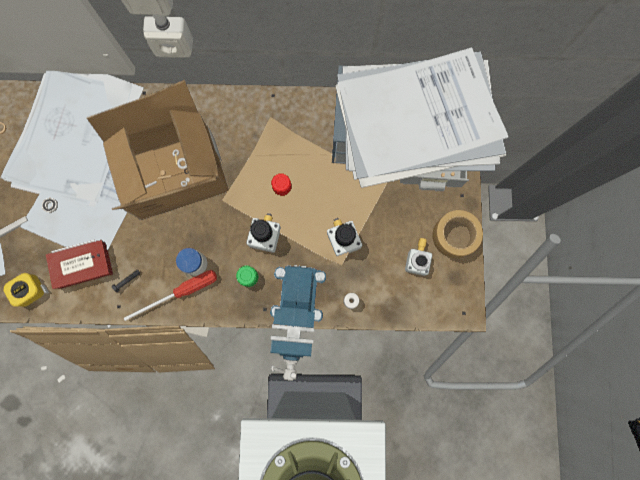

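The pictures show the vent block at top-camera pixel (421,262). The outlet beside it is at (345,236), the other outlet at (264,235) and the jar at the far end (190,262). The tape, roller, vise and drawer stack with papers are the obstacles. Next I measure.

```bash
cat > h.py <<'E'
import numpy as np,cv2
def ld(n,k=0):
    z=np.load(f"{n}{k}.npz"); return z["p"],z["d"],z["K"],z["T"]
def cloud(d,K,T):
    v,u=np.mgrid[:480,:640]; P=np.stack([(u-K[0,2])/K[0,0]*d,(v-K[1,2])/K[1,1]*d,d],-1)
    W=np.linalg.inv(T); return P@W[:3,:3].T+W[:3,3]
def ray(u,v,z,K,T):
    W=np.linalg.inv(T); r=W[:3,:3]@np.array([(u-K[0,2])/K[0,0],(v-K[1,2])/K[1,1],1]); c=W[:3,3]
    return c+r*(z-c[2])/r[2]
E
python3 - <<'E'
from h import *
for n,rois in (("top",{"vent":(408,248,436,276),"near":(325,215,365,256),"far":(245,213,285,254)}),("side",{"vent":(342,165,378,205),"near":(298,195,345,245),"far":(268,258,322,322)})):
    p,d,K,T=ld(n); C=cloud(d,K,T)
    hsv=cv2.cvtColor(p,cv2.COLOR_RGB2HSV)
    for k,(a,b,c,e) in rois.items():
        m=np.zeros((480,640),bool); m[b:e,a:c]=1
        m&=(p.max(2)<60)
        nn,l,s,ce=cv2.connectedComponentsWithStats(m.astype(np.uint8))
        i=1+s[1:,4].argmax(); q=C[l==i]
        top=q[q[:,2]>np.percentile(q[:,2],90)-0.004]
        (cu,cv),r=cv2.minEnclosingCircle(np.argwhere(l==i)[:,::-1].astype(np.float32))
        print(n,k,s[i],ce[i].round(1),(round(cu,1),round(cv,1),round(r,1)),"ztop",np.percentile(q[:,2],[5,50,90,98]).round(4),"mid",((top.min(0)+top.max(0))/2).round(4),"ext",(top.max(0)-top.min(0)).round(4),"mean",top.mean(0).round(4), len(top))
p,d,K,T=ld("top");C=cloud(d,K,T)
for nm,(u,v) in dict(tape=(459,217),roller=(351,300),papers=(400,150),papedge=(380,170),vise=(297,285),box=(210,180),boxtop=(185,95)).items(): print(nm,C[v,u].round(3))
big=p[180:330,230:490]; cv2.imwrite("pics/z.png",cv2.resize(big[:,:,::-1],None,fx=3,fy=3,interpolation=cv2.INTER_CUBIC))
E
```

```text
top vent [416 256  11  10  73] [421.2 260.2] (421.0, 260.5, 5.2) ztop [0.055  0.0578 0.0606 0.0618] mid [ 0.5045 -0.2317  0.0599] ext [0.0204 0.0225 0.0067] mean [ 0.5049 -0.2326  0.0587] 58
top near [336 224  20  22 250] [345.3 235.2] (345.5, 234.5, 11.4) ztop [0.0716 0.0962 0.0994 0.1012] mid [ 0.467  -0.0433  0.6295] ext [0.2131 0.0782 1.0679] mean [ 0.5549 -0.0619  0.1045] 156
top far [251 220  21  22 170] [262.8 232.7] (261.0, 230.5, 11.2) ztop [0.0646 0.0952 0.0992 0.1008] mid [0.4709 0.0691 0.6294] ext [0.2209 0.1466 1.0682] mean [0.5584 0.1183 0.1103] 84
side vent [354 171  11  10  96] [359.  175.7] (359.0, 176.0, 5.8) ztop [0.0474 0.0551 0.0575 0.0586] mid [0.4409 0.2649 0.3956] ext [0.1503 1.0222 0.6839] mean [ 0.5033 -0.2154  0.0666] 65
side near [305 197  27  32 658] [319.3 212.7] (319.1, 212.8, 15.8) ztop [0.0552 0.0857 0.0961 0.0975] mid [0.4705 0.3468 0.4149] ext [0.2096 0.8583 0.6453] mean [ 0.5528 -0.0486  0.1024] 265
side far [279 261  28  36 837] [292.5 278.4] (292.0, 278.4, 18.1) ztop [0.0563 0.0895 0.0964 0.0976] mid [0.4734 0.4396 0.415 ] ext [0.2153 0.6728 0.6451] mean [0.5587 0.1309 0.1003] 384
tape [ 0.609 -0.324  0.039]
roller [ 0.417 -0.081  0.004]
papers [ 0.711 -0.165  0.193]
papedge [ 0.667 -0.124  0.198]
vise [0.443 0.04  0.081]
box [0.642 0.216 0.189]
boxtop [0.834 0.284 0.165]
```

View pics/z.png

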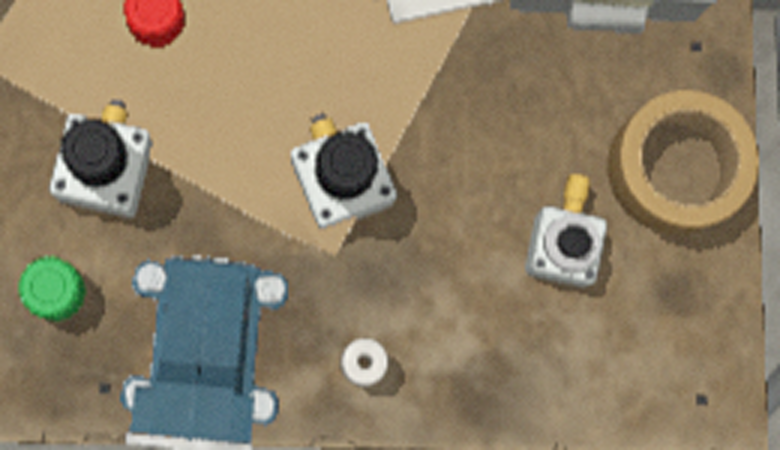

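```bash
python3 - <<'E'
from h import *
R={"top":{"vent":(408,248,436,276),"near":(325,215,365,256),"far":(245,213,285,254)},"side":{"vent":(342,165,378,205),"near":(298,195,345,245),"far":(268,258,322,322)}}
for k in("vent","near","far"):
  rays=[]
  for n in("top","side"):
    p,d,K,T=ld(n); C=cloud(d,K,T); a,b,c,e=R[n][k]
    dark=(p.max(2)<75); m=np.zeros_like(dark); m[b:e,a:c]=1
    lo,hi=(0.045,0.07) if k=="vent" else (0.088,0.106)
    q0=m&dark&(C[...,2]>lo)&(C[...,2]<hi); q=C[q0]
    c2,(w,h),_=cv2.minAreaRect(q[:,:2].astype(np.float32)); (mc),mr=cv2.minEnclosingCircle(q[:,:2].astype(np.float32))
    print(k,n,len(q),"med z",np.median(q[:,2]).round(4),"mean",q.mean(0).round(4),"midrange",((np.percentile(q,2,axis=0)+np.percentile(q,98,axis=0))/2).round(4),"ext",(np.percentile(q,98,axis=0)-np.percentile(q,2,axis=0)).round(4),"circ",np.round(mc,4),round(mr,4))
    mm=(m&dark&(C[...,2]>(0.04 if k=="vent" else .05))&(C[...,2]<.11)); vu=np.argwhere(mm)
    # whole silhouette bbox centre => axis midpoint
    u=(vu[:,1].min()+vu[:,1].max())/2; v=(vu[:,0].min()+vu[:,0].max())/2
    z=0.05 if k=="vent" else 0.075
    print("   silhouette",u,v,ray(u,v,z,K,T).round(4))
  # block yaw top
p,d,K,T=ld("top");C=cloud(d,K,T)
for k in("vent","near"):
    a,b,c,e=R["top"][k]; m=np.zeros((480,640),bool); m[b-4:e+4,a-4:c+4]=1
    m&=(C[...,2]>.028)&(C[...,2]<.05)
    q=C[m]; print(k,"block",cv2.minAreaRect(q[:,:2].astype(np.float32)*1000))
# roller, obstacles above 0.1 near vent
m=(C[...,2]>.03)&(C[...,0]>.3)&(C[...,0]<.48)&(C[...,1]<-.03)&(C[...,1]>-.2); q=C[m]; print("roller",q.mean(0),q.max(0))
E
```

```text
vent top 86 med z 0.0579 mean [ 0.505 -0.232  0.058] midrange [ 0.5046 -0.2321  0.058 ] ext [0.0202 0.0216 0.0071] circ [ 0.5055 -0.232 ] 0.0118
   silhouette 421.0 260.5 [ 0.5055 -0.2334  0.05  ]
vent side 93 med z 0.0551 mean [ 0.5051 -0.2287  0.0544] midrange [ 0.5051 -0.2317  0.0525] ext [0.0214 0.0252 0.0115] circ [ 0.5058 -0.2327] 0.0151
   silhouette 359.0 175.5 [ 0.506  -0.2358  0.05  ]
near top 312 med z 0.0968 mean [ 0.5545 -0.0615  0.0967] midrange [ 0.5549 -0.0611  0.0963] ext [0.0372 0.0383 0.0098] circ [ 0.556  -0.0622] 0.0228
   silhouette 345.0 234.5 [ 0.5566 -0.0619  0.075 ]
near side 306 med z 0.0949 mean [ 0.5546 -0.0564  0.0945] midrange [ 0.5548 -0.0589  0.0934] ext [0.0396 0.0404 0.0092] circ [ 0.5556 -0.0582] 0.0244
   silhouette 319.0 212.5 [ 0.5553 -0.0592  0.075 ]
far top 319 med z 0.0968 mean [0.5602 0.1219 0.0966] midrange [0.5604 0.1221 0.0959] ext [0.0379 0.0382 0.0107] circ [0.5615 0.1219] 0.0226
   silhouette 261.0 230.5 [0.562  0.1229 0.075 ]
far side 443 med z 0.0949 mean [0.5598 0.1277 0.0945] midrange [0.5599 0.1259 0.0932] ext [0.039  0.0394 0.0093] circ [0.5607 0.1248] 0.0228
   silhouette 292.5 278.5 [0.5599 0.1257 0.075 ]
vent block ((516.7777099609375, -241.10484313964844), (62.24769592285156, 75.00684356689453), 76.0436019897461)
near block ((557.54052734375, -61.342674255371094), (96.0733413696289, 69.76502227783203), 14.386610984802246)
roller [ 0.41581742 -0.07889527  0.03815662] [ 0.43146916 -0.06295528  0.0433372 ]
```

```bash
python3 - <<'E'
from h import *
for n in("top","side"):
  p,d,K,T=ld(n);C=cloud(d,K,T).reshape(-1,3); C=C[(d.reshape(-1)>0)&(C[:,2]>.105)&(C[:,2]<.45)]
  for nm,c in (("vent",(.505,-.232)),("cap",(.555,-.0605))):
    r=np.hypot(*(C[:,:2]-c).T); 
    for t in(.09,.11,.13,.15):
      q=C[r<t]; print(n,nm,t,len(q),q[np.argsort(r[r<t])[:3]].round(3).tolist())
E
```

```text
top vent 0.09 0 []
top vent 0.11 0 []
top vent 0.13 0 []
top vent 0.15 0 []
top cap 0.09 2 [[0.639, -0.089, 0.169], [0.64, -0.088, 0.171]]
top cap 0.11 162 [[0.639, -0.089, 0.169], [0.64, -0.088, 0.171], [0.64, -0.092, 0.172]]
top cap 0.13 610 [[0.639, -0.089, 0.169], [0.64, -0.088, 0.171], [0.64, -0.092, 0.172]]
top cap 0.15 1189 [[0.639, -0.089, 0.169], [0.64, -0.088, 0.171], [0.64, -0.092, 0.172]]
side vent 0.09 0 []
side vent 0.11 0 []
side vent 0.13 0 []
side vent 0.15 0 []
side cap 0.09 3 [[0.639, -0.088, 0.168], [0.64, -0.088, 0.166], [0.64, -0.09, 0.17]]
side cap 0.11 164 [[0.639, -0.088, 0.168], [0.64, -0.088, 0.166], [0.64, -0.09, 0.17]]
side cap 0.13 656 [[0.639, -0.088, 0.168], [0.64, -0.088, 0.166], [0.64, -0.09, 0.17]]
side cap 0.15 1171 [[0.639, -0.088, 0.168], [0.64, -0.088, 0.166], [0.64, -0.09, 0.17]]
```

Call:
carry_out([
  [0.3,0.385,0,0,1],
  [0.3,0.385,0,0,1],
  [0.3,0.385,0,0,1],
  [0.3,0.385,0,0,1],
  [0.3,0.385,0,0,1],
  [0.3,0.385,0,0,1],
  [0.3,0.385,0,0,1],
  [0.3,0.385,0,0,1],
  [0.3,0.385,0,0,1],
  [0.3,0.385,0,0,1],
  [0.3,0.385,0,0,1],
  [0.3,0.385,0,0,1],
  [0.3,0.385,0,0,1],
  [0.3,0.385,0,0,1],
  [0.3,0.385,0,0,1],
  [0.3,0.385,0,0,1],
], grip_force=10)

```text
time_s: 1.7
tool_pos: [0.5045, -0.2326, 0.4048]
tool_rot: [180.0, -0.0, -71.7]
force: [0.4, -0.5, 0.7]
grip_width: 0.0006
```

Call:
carry_out([
  [0,0,-0.04,0,1],
  [0,0,-0.08,0,1],
  [0,0,-0.12,0,1],
  [0,0,-0.15,0,1],
  [0,0,-0.16,0,1],
  [0,0,-0.16,0,1],
])

```text
time_s: 2.3
tool_pos: [0.5044, -0.2319, 0.2437]
tool_rot: [179.9, 0.1, -71.6]
force: [-0.3, -0.5, 0.8]
grip_width: 0.0008
```

```bash
python3 - <<'E'
from cell import env
from h import *
o=env.get_obs(); print(o["tool_pos"],o["force"],o["qpos"])
for n in("side","top"):
    p,d=env.read_camera(n); c=env.get_calibration(n)
    np.savez(f"{n}1.npz",p=p,d=d,K=c["K"],T=c["camera_from_world"])
    cr=p[60:240,250:490] if n=="side" else p[160:340,330:570]
    cv2.imwrite(f"pics/{n}1.png",cv2.resize(cr[:,:,::-1],None,fx=3,fy=3))
C=[]
for n in("top","side"):
  p,d,K,T=ld(n);c=cloud(d,K,T).reshape(-1,3); C.append(c[(d.reshape(-1)>0)&(c[:,2]>.112)&(c[:,2]<.45)])
C=np.vstack(C)[:,:2]-(.555,-.0605); C=C[np.hypot(*C.T)<.2]
ok=[]
for y in range(-90,90,5):
    a=np.radians(y); u=C@[np.cos(a),np.sin(a)]; v=C@[-np.sin(a),np.cos(a)]
    cl=np.hypot(np.maximum(abs(u)-.095,0),np.maximum(abs(v)-.0375,0)).min(); ok.append((y,round(cl*1000)))
print(ok)
E
```

```text
[ 0.50444094 -0.23191548  0.24369822] [-0.26254165 -0.49042419  0.8253943 ] [ 42.20887919  16.42777092 -23.06930089 106.37571003   7.41253137
  58.8138861  -55.52155743]
[(-90, 46), (-85, 44), (-80, 40), (-75, 35), (-70, 27), (-65, 20), (-60, 12), (-55, 6), (-50, 0), (-45, 0), (-40, 0), (-35, 0), (-30, 0), (-25, 0), (-20, 0), (-15, 0), (-10, 0), (-5, 0), (0, 0), (5, 0), (10, 0), (15, 2), (20, 9), (25, 16), (30, 23), (35, 30), (40, 37), (45, 42), (50, 45), (55, 47), (60, 49), (65, 51), (70, 51), (75, 51), (80, 50), (85, 49)]
```

View pics/side1.png

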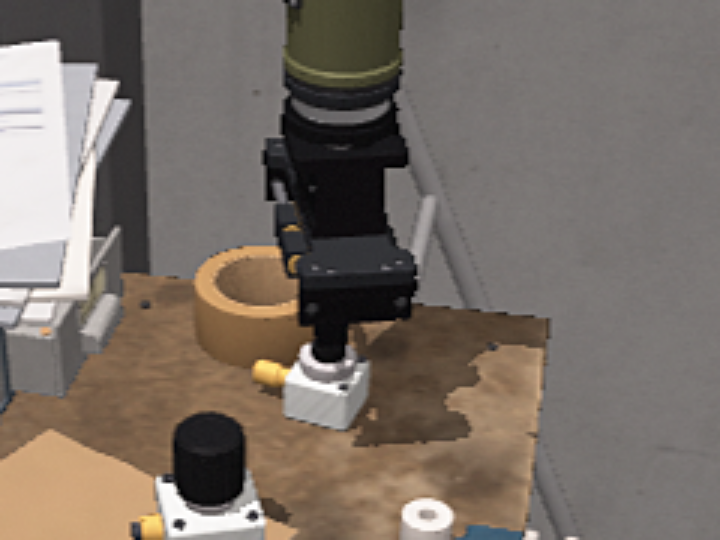

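View pics/top1.png

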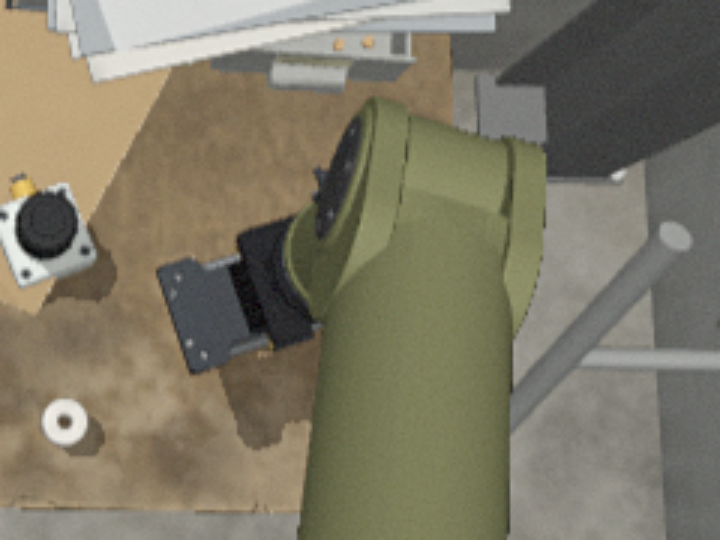

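The closed fingertips are over the button in both pictures: side view around crop (328,345), clear of the collar and tape. The jaw housing is long along the jaw axis. Pressing now.

Call:
carry_out([
  [0,0,-0.004,0,1],
  [0,0,-0.007,0,1],
  [0,0,-0.009,0,1],
  [0,0,-0.0105,0,1],
  [0,0,-0.0105,0,1],
  [0,0,-0.0105,0,1],
])

```text
time_s: 3.0
tool_pos: [0.5057, -0.2322, 0.2352]
tool_rot: [-179.9, -0.1, -71.6]
force: [2.8, -1.2, 4.9]
grip_width: 0.0004
```

Call:
carry_out([
  [0,0,-0.002,0,1],
  [0,0,-0.003,0,1],
  [0,0,-0.003,0,1],
  [0,0,-0.003,0,1],
])

```text
time_s: 3.4
tool_pos: [0.5059, -0.2321, 0.2344]
tool_rot: [-179.9, -0.2, -71.6]
force: [-2.7, 0.3, 18.9]
grip_width: 0.0003
```

```bash
python3 - <<'E'
from h import *
for n in ("top","side"):
  p,d,K,T=ld(n); C=cloud(d,K,T)
  r=np.hypot(C[...,0]-.505,C[...,1]+.232)
  for a,b in((0,.008),(.008,.012),(.013,.016),(.016,.019),(.019,.022),(.022,.026)):
    m=(r>=a)&(r<b)&(C[...,2]>.02); print(n,a,m.sum(),np.percentile(C[m][:,2],[10,50,90]).round(4) if m.any() else "", p[m].mean(0).round())
E
```

```text
top 0 41 [0.0553 0.0577 0.0607] [54. 54. 55.]
top 0.008 57 [0.05   0.0577 0.0604] [64. 63. 63.]
top 0.013 42 [0.0462 0.0484 0.0536] [183. 182. 180.]
top 0.016 71 [0.0447 0.0485 0.0509] [195. 194. 193.]
top 0.019 83 [0.0352 0.043  0.0501] [192. 194. 191.]
top 0.022 101 [0.0275 0.0361 0.0389] [182. 186. 181.]
side 0 24 [0.0546 0.0562 0.0578] [29. 28. 30.]
side 0.008 58 [0.0467 0.0547 0.0574] [31. 30. 31.]
side 0.013 37 [0.0439 0.0473 0.0541] [175. 166. 167.]
side 0.016 56 [0.0342 0.0435 0.0479] [175. 167. 168.]
side 0.019 87 [0.0336 0.0404 0.0472] [177. 170. 170.]
side 0.022 103 [0.0242 0.0322 0.0379] [184. 182. 180.]
```

Call:
carry_out([
  [0,0,-0.002,0,1],
  [0,0,-0.002,0,1],
  [0,0,-0.002,0,1],
])

```text
time_s: 3.7
tool_pos: [0.506, -0.2321, 0.2341]
tool_rot: [-179.9, -0.2, -71.6]
force: [-6.1, 2.6, 31.3]
grip_width: 0.0005
```

The push ended in a hard stop: the force rose from 5 to 31 N with under 1 mm of travel. The tip stopped at z≈0.052, about 6 mm below the button's rest height of 0.058 and above the collar at 0.048. So the button is fully down. Now up and over to the cap.

Call:
carry_out([
  [0,0,0.04,0,1],
  [0,0,0.09,0,1],
  [0,0,0.14,0,1],
  [0,0,0.17,0,0],
  [0.02,0.04,0.175,8,-1],
  [0.05,0.09,0.175,16,-1],
  [0.05,0.13,0.175,24,-1],
  [0.05,0.171,0.175,32,-1],
  [0.05,0.171,0.175,40,-1],
  [0.05,0.171,0.175,48,-1],
  [0.05,0.171,0.175,56,-1],
  [0.05,0.171,0.175,64,-1],
  [0.05,0.171,0.175,72,-1],
  [0.05,0.171,0.175,80,-1],
  [0.05,0.171,0.175,88,-1],
  [0.05,0.171,0.175,96,-1],
  [0.05,0.171,0.175,104,-1],
  [0.05,0.171,0.175,112,-1],
  [0.05,0.171,0.175,120,-1],
  [0.05,0.171,0.175,128,-1],
])

```text
time_s: 5.7
tool_pos: [0.5541, -0.0608, 0.4028]
tool_rot: [-179.8, 0.1, 56.7]
force: [1.0, 0.1, 0.3]
grip_width: 0.0869
```

Call:
carry_out([
  [0,0,0,8,-1],
  [0,0,0,14,-1],
  [0,0,0,14,-1],
  [0,0,0,14,-1],
])

```text
time_s: 6.1
tool_pos: [0.5545, -0.0609, 0.4034]
tool_rot: [-179.9, 0.0, 70.2]
force: [0.4, -0.3, 0.1]
grip_width: 0.087
```

```bash
python3 - <<'E'
from cell import env
from h import *
o=env.get_obs(); print(o)
for n in("side","top"):
    p,d=env.read_camera(n); c=env.get_calibration(n)
    np.savez(f"{n}2.npz",p=p,d=d,K=c["K"],T=c["camera_from_world"])
    cv2.imwrite(f"pics/{n}2.png",p[:,:,::-1])
E
```

```text
{'time_s': 6.1, 'qpos': array([ 42.92718953,  11.16914303, -44.2816289 ,  95.2760898 ,
         7.94579417,  76.93563597,  67.60318424]), 'joint_velocities': array([-0.29839165, -0.16876092,  0.25815171, -0.33919896,  0.07909052,
       -0.24331227,  0.14888823]), 'effort': array([ 4.94305417e-02, -3.33372724e+01, -4.20620129e+00, -3.06789565e+01,
        1.30627517e-02,  1.08527353e-01,  5.88536519e-02]), 'tool_pos': array([ 0.55446237, -0.06086081,  0.40337507]), 'tool_rot': array([-1.79862695e+02,  1.54466964e-02,  7.02355343e+01]), 'force': array([ 0.38445091, -0.33670269,  0.10842194]), 'wrist_torque': array([ 0.06465592, -0.16091697, -0.04917998]), 'grip_width': 0.0869605819817166}
```

View pics/side2.png

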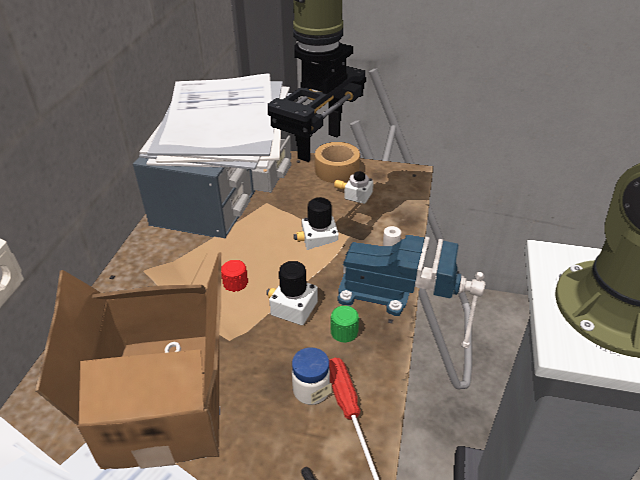

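View pics/top2.png

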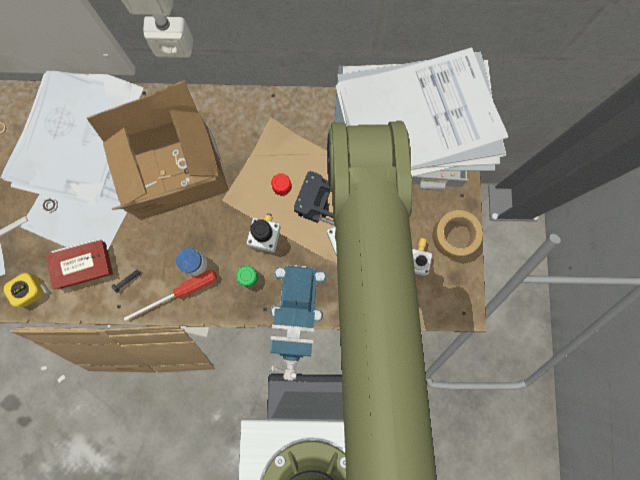

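The button has sprung back, as expected. The open gripper hangs above the near cap, and its housing at yaw 70° is clear of the papers. Descending.

Call:
carry_out([
  [0,0,-0.03,0,-1],
  [0,0,-0.06,0,-1],
  [0,0,-0.09,0,-1],
  [0,0,-0.115,0,-1],
  [0,0,-0.135,0,-1],
  [0,0,-0.15,0,-1],
  [0,0,-0.163,0,-1],
  [0,0,-0.163,0,-1],
])

```text
time_s: 7.0
tool_pos: [0.5543, -0.0609, 0.2397]
tool_rot: [-179.8, 0.0, 70.4]
force: [-0.6, -0.2, -0.7]
grip_width: 0.0871
```

Call:
carry_out([
  [0,0,0,0,1],
  [0,0,0,0,1],
  [0,0,0,0,1],
  [0,0,0,0,1],
  [0,0,0,0,1],
  [0,0,0,0,1],
], grip_force=30)

```text
time_s: 7.6
tool_pos: [0.555, -0.0612, 0.2415]
tool_rot: [180.0, 0.0, 70.4]
force: [-1.4, -3.7, 2.2]
grip_width: 0.0469
```

Call:
carry_out([
  [0,0,0,3,1],
  [0,0,0,6,1],
  [0,0,0,9,1],
  [0,0,0,12,1],
  [0,0,0,15,1],
  [0,0,0,15,1],
])

```text
time_s: 8.2
tool_pos: [0.555, -0.061, 0.2415]
tool_rot: [180.0, 0.0, 85.4]
force: [-0.7, -0.7, 2.0]
grip_width: 0.0464
```

```bash
python3 - <<'E'
from cell import env
o=env.get_obs(); print(o["tool_rot"],o["force"],o["wrist_torque"],o["effort"][6],o["qpos"],o["grip_width"])
E
```

```text
[1.79988197e+02 6.94525562e-03 8.53821138e+01] [-0.66139763 -0.6519795   2.00107174] [ 0.01695087 -0.01238052 -0.01735675] 0.3336903266608715 [ 41.69254438  21.15451915 -44.57069357 105.51226011  16.98230893
  60.17893048  75.86716187] 0.04638335034108272
```

15° with no torque, past the 10° wrong-way stop, so anticlockwise looks right. Continuing.

Call:
carry_out([
  [0,0,0,5,1],
  [0,0,0,10,1],
  [0,0,0,15,1],
  [0,0,0,20,1],
  [0,0,0,25,1],
])

```text
time_s: 8.7
tool_pos: [0.555, -0.0611, 0.2415]
tool_rot: [-180.0, 0.0, 110.5]
force: [-0.4, -0.8, 1.7]
grip_width: 0.0463
```

```bash
python3 - <<'E'
from cell import env
from h import *
o=env.get_obs(); print(o["tool_pos"],o["tool_rot"],o["force"],o["wrist_torque"],o["effort"][6],o["qpos"][6],o["grip_width"])
for n in("side",):
    p,d=env.read_camera(n); 
    cv2.imwrite(f"pics/{n}3.png",cv2.resize(p[120:280,230:430,::-1],None,fx=4,fy=3.75,interpolation=cv2.INTER_CUBIC))
E
```

```text
[ 0.55499193 -0.06112573  0.24154238] [-1.79993841e+02  3.40944956e-02  1.10490085e+02] [-0.4119555  -0.81089068  1.67398077] [-0.04954314  0.03137118 -0.00374509] -0.8210622891783714 99.1077067047386 0.046314542078422886
```

View pics/side3.png

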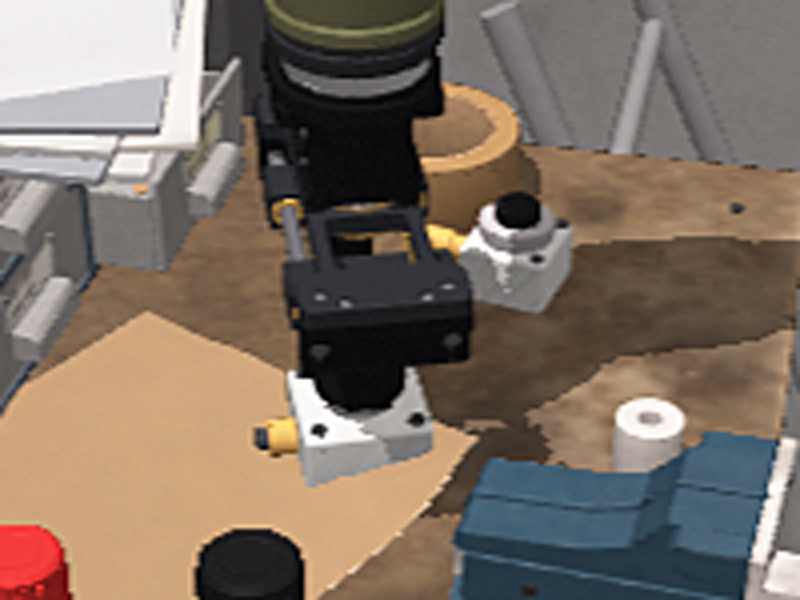

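The gripper is on the near cap, at crop (358,385). The stop was not hit over 40°. Regrasping for more turn while staying clear of the papers.

Call:
carry_out([
  [0,0,0,0,-1],
  [0,0,0,0,-1],
  [0,0,0,0,-1],
  [0,0,0,0,-1],
  [0,0,0,-8,-1],
  [0,0,0,-16,-1],
  [0,0,0,-24,-1],
  [0,0,0,-32,-1],
  [0,0,0,-40,-1],
  [0,0,0,-48,-1],
  [0,0,0,-56,-1],
  [0,0,0,-64,-1],
  [0,0,0,-72,-1],
  [0,0,0,-75,-1],
  [0,0,0,-75,-1],
  [0,0,0,-75,1],
  [0,0,0,-75,1],
  [0,0,0,-75,1],
  [0,0,0,-75,1],
  [0,0,0,-75,1],
])

```text
time_s: 10.75
tool_pos: [0.5549, -0.0609, 0.2413]
tool_rot: [-180.0, -0.0, 35.4]
force: [-0.6, 0.5, 0.0]
grip_width: 0.0549
```

Call:
carry_out([
  [0,0,0,0,1],
  [0,0,0,5,1],
  [0,0,0,10,1],
  [0,0,0,15,1],
  [0,0,0,20,1],
  [0,0,0,25,1],
  [0,0,0,30,1],
  [0,0,0,35,1],
  [0,0,0,40,1],
  [0,0,0,45,1],
])

```text
time_s: 11.75
tool_pos: [0.5549, -0.061, 0.2413]
tool_rot: [-180.0, 0.0, 80.6]
force: [0.6, -0.1, 0.9]
grip_width: 0.0456
```

```bash
python3 - <<'E'
from cell import env
o=env.get_obs(); print(o["tool_pos"],o["tool_rot"],o["force"],o["wrist_torque"],o["effort"][6],o["qpos"][6],o["grip_width"])
E
```

```text
[ 0.55489408 -0.06103837  0.2413106 ] [-1.79995231e+02  1.26609492e-02  8.05791804e+01] [ 0.63348022 -0.10236054  0.86817722] [ 0.01681507 -0.1019684   0.05192374] -0.8448300696909428 71.48081376593146 0.04560369358268319
```

Call:
carry_out([
  [0,0,0,5,1],
  [0,0,0,10,1],
  [0,0,0,15,1],
  [0,0,0,20,1],
  [0,0,0,25,1],
  [0,0,0,30,1],
  [0,0,0,30,1],
])

```text
time_s: 12.45
tool_pos: [0.5549, -0.0621, 0.2413]
tool_rot: [-180.0, 0.1, 110.3]
force: [-0.6, -2.6, 1.3]
grip_width: 0.0457
```

Call:
carry_out([
  [0,0,0.002,0,1],
  [0,0,0.004,0,1],
  [0,0,0.006,0,1],
  [0,0,0.006,0,1],
])

```text
time_s: 12.85
tool_pos: [0.5551, -0.0618, 0.2476]
tool_rot: [-180.0, 0.1, 110.3]
force: [-0.3, -5.4, -0.6]
grip_width: 0.0457
```

```bash
python3 - <<'E'
from cell import env
from h import *
o=env.get_obs(); print(o["tool_pos"],o["tool_rot"],o["force"],o["wrist_torque"],o["effort"][6],o["qpos"][6],o["grip_width"])
for n in("side",):
    p,d=env.read_camera(n); 
    cv2.imwrite(f"pics/{n}4.png",cv2.resize(p[120:280,230:430,::-1],None,fx=4,fy=3.75,interpolation=cv2.INTER_CUBIC))
E
```

```text
[ 0.55509569 -0.06184691  0.24764435] [-1.79992780e+02  9.41146101e-02  1.10275692e+02] [-0.28133346 -5.36887661 -0.61741603] [-1.12277698 -0.33074122 -0.11152682] 0.10246597928926349 99.35645697538757 0.04571138861184587
```

View pics/side4.png

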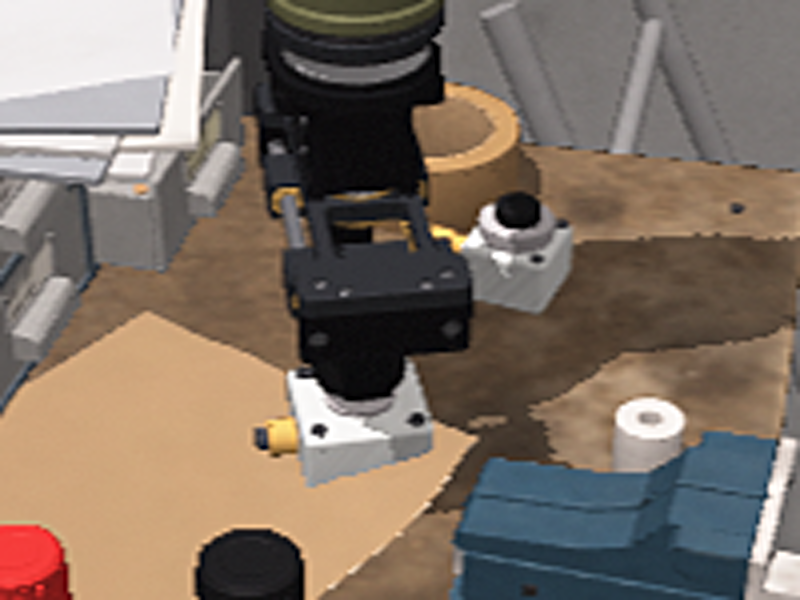

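The cap came up 6 mm with only its own weight on the wrist, so it is free. There is a small side force toward −y, so I yield 1 mm that way while lifting.

Call:
carry_out([
  [0,-0.001,0.002,0,1],
  [0,-0.001,0.007,0,1],
  [0,-0.001,0.013,0,1],
  [0,-0.001,0.02,0,1],
  [0,-0.001,0.028,0,1],
  [0,-0.001,0.038,0,1],
  [0,-0.001,0.05,0,1],
  [0,-0.001,0.062,0,1],
  [0,-0.001,0.07,0,1],
  [0,-0.001,0.07,0,1],
  [0,-0.001,0.07,0,1],
])

```text
time_s: 14.0
tool_pos: [0.5549, -0.062, 0.3173]
tool_rot: [-180.0, 0.0, 110.4]
force: [-0.2, 0.4, -0.7]
grip_width: 0.0455
```

```bash
python3 - <<'E'
from cell import env
from h import *
o=env.get_obs(); print(o["time_s"],o["tool_pos"],o["tool_rot"],o["force"],o["wrist_torque"],o["grip_width"])
for n in("side","top"):
    p,d=env.read_camera(n); c=env.get_calibration(n)
    np.savez(f"{n}5.npz",p=p,d=d,K=c["K"],T=c["camera_from_world"])
    cv2.imwrite(f"pics/{n}5.png",p[:,:,::-1])
    if n=="side": cv2.imwrite(f"pics/z5.png",cv2.resize(p[100:300,230:430,::-1],None,fx=3,fy=3,interpolation=cv2.INTER_CUBIC))
E
```

```text
14.0 [ 0.55485792 -0.06197969  0.31731928] [-1.79997447e+02  6.15940634e-03  1.10364190e+02] [-0.20553886  0.41358071 -0.69823764] [ 0.11605931 -0.12599396  0.01730892] 0.04554625339406312
```

View pics/z5.png

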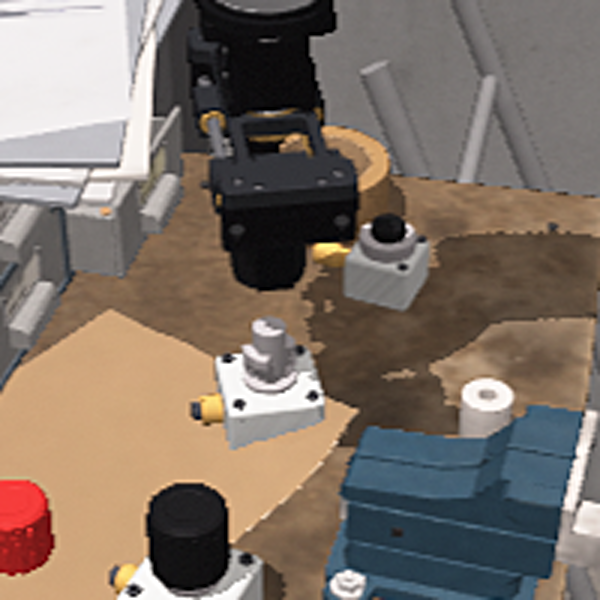

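View pics/side5.png

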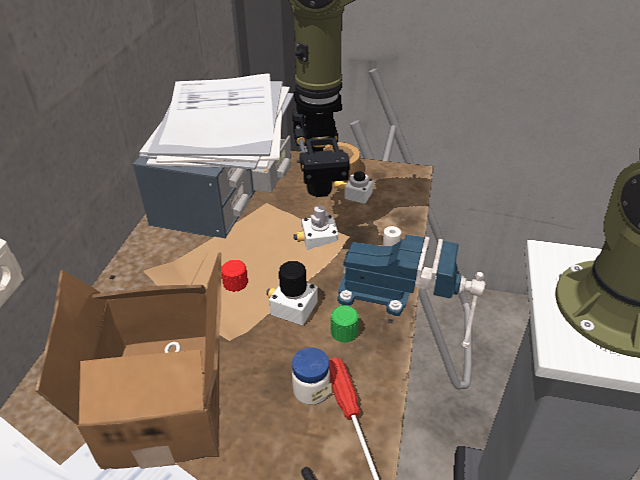

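View pics/top5.png

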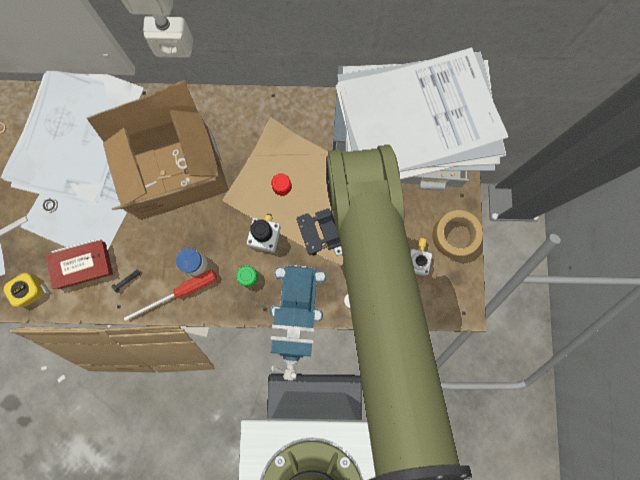

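The stub at side pixel (319,220) is bare. The cap is in the jaws at (319,187), with its rim about 44 mm above the stub top. The other outlet is still capped and the bystanders are unmoved. Handing in.

```bash
python3 -c "
from cell import env
print(env.sign_off()); o=env.get_obs(); print(o['time_s'],o['tool_pos'],o['grip_width'])"
```

```text
the job is handed in; nothing more can be done
None
the job is handed in; nothing more can be done
```

The outlet beside the vent block is open: its cap is off and held in the gripper above the bare stub. I handed the job in at about 14 s.

- **Vent:** I pressed the button with closed fingers until it hit its hard stop, about 6 mm down. The force reached 31 N, against the spring's 5 N.
- **Unscrewing:** The cap loosens anticlockwise seen from above. I turned it about 115° in two grips. The first way I tried ran past the 10° stop with no torque, so I did not try clockwise.
- **Lifting:** It came straight up with only its own weight on the wrist. A side force of about 5 N appeared early in the lift; I yielded 1 mm and the force was gone by the end of the lift.
- **Last checks:**
  - The jaws were 45.5 mm apart on the cap, and its lower rim was about 44 mm above the stub top.
  - The other outlet was still capped.
  - The jar, tape and look-alikes showed no movement in the pictures. So did the roller, though the arm partly hid it in the last top view.
  - No check failed or disagreed.

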